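# Wind up and set the hallway timer without letting it spin

### The arm

A 6-joint arm with a two-finger parallel gripper is mounted at the origin on the work surface. World frame = base frame: x ahead of the robot, y to its left, z up, the work surface at z = 0. Lengths are in m, angles in rad, forces in N, time in s.
With the tool pointing down it reaches from about 0.225 to 0.875 m from the base axis. Payload 3.4 kg.
Tool frame: the origin (TCP) lies at the very end of the fingers, on their centre line; the grasp point (between the pads) lies 19 mm behind it (manip.hold_point_z is the distance from the TCP to the grasp point, in m); z points along the fingers, x is the direction in which the jaws open and shut, and the axes are right-handed (so a half turn about z gives the same grasp; the last joint's range is limited). The gripper opens to 85 mm and grips with 20 to 120 N. Pads are 22 mm wide; open, the fingers measure 114 mm over their backs; the gripper's body (76 mm by 85 mm) begins 54 mm behind the grasp point. The pads swing forward as they close: fully open they stand 13 mm farther back than shut.
Start: joints at [-1.42, 0.276, 1.505, -0, 1.361, -0.121], TCP at [0.154, -0.554, 0.231] pointing down, gripper open.
Joint ranges: [-2.89, 2.89], [-0.75, 2.08], [0.22, 2.7], [-1.18, 4.32], [0.11, 2.71], [-2.7, 2.7]. Speed limits (rad/s): [2.57, 2.57, 3.14, 3.14, 3.14, 3.14].

### API

Orientations are given as a unit quaternion [w, x, y, z].
In Python, from rig import manip gives the robot as it stands.
- The arm moves only by the tool apply_moves, never from a script. Its argument "commands" is one flat list of numbers, 6 for each row, row after row: the shift along the tool's x, y, z normalised to -1 to 1, where 1 is 0.03 m, then the turn, a rotation vector about the tool's x, y, z normalised to -1 to 1, where 1 is 0.15 rad. A call has 1 to 20 rows; each row shifts and turns the commanded pose from where the row before left it, along the tool's axes as they then stand; what a row does not reach is not made up. A row lasts 1/10 s, in which the tool goes at most 50 mm and 8.59 degrees, less where a joint would pass 70% of its speed; a pose out of reach is approached as far as the arm can. A call with a number of a shift or a turn outside -1 to 1 is refused whole. A call with a gripper value outside its range is refused whole. "jaw" is the opening, from -1 (shut) to 1 (fully open), set as the call begins (left out, the last holds). The fingers move at their own pace and stop on an object; "newtons" is the grip in N (left out, the last holds). Time passes only in rows, so rows that do not move let the fingers close. It gives the time, the measured TCP pose, the force and the opening at its end, in the units of the state.
- manip.get_state(): the state, without advancing time (a new reading comes with each control period).
- manip.get_image(name): name is "scene" or "top" or "wrist"; returns a dict with "frame" (480x640x3 uint8, red, green, blue), "fx", "fy", "cx", "cy" (pixels), "k1" (the pictures are not rectified: a ray, as slopes to the right and down, at radius r is drawn at 1 + k1 r^2 times it, then the intrinsics apply), "extrinsics" (4x4, takes a point from camera to world coordinates); the wrist camera has in their place "mount" (4x4, takes a point from camera to tool coordinates, whose origin is the TCP and whose axes are the tool frame's). Camera axes: x right, y up, looking along -z (the intrinsics and any distortion apply to the point x, -y, -z); pixel columns grow to the right and rows downward; lengths in m; the calibration is good to about 2 mm. A picture is of the moment at which its call begins: read the wrist's pose just before it. There is no depth.
- manip.sign_off(): hands the job in, once; it reports no verdict.
The state is a dict: "clock": time; "qpos": joint angles; "qd": joint speeds; "effort": joint torques, N m; "position": TCP position; "ee_rot": TCP orientation; "contact_force": force on the tool from outside, world axes, zero at the start; "moment": the same for the moment, N m; "width": finger opening in m.
Only numpy, scipy, OpenCV 4.12 (cv2) and the standard library are available. Lean on these libraries where they do the work, as an engineer would, in place of code of your own. Each camera call takes 0.05 s, during which the arm holds its last target. There are 200 camera calls.

### The job

Set the wind-up timer that stands loose on the cabinet top: lean down on its knob so that the timer stays put instead of spinning along, wind the knob clockwise all the way to its stop, then, still pressing, turn it back until its pointed end stands at the long raised mark, and let go. Press firmly but never harder than about 25 N, keep the timer standing where it is and facing as it does, and leave everything else on the cabinet alone.

Things in the scene. Friction and masses are not known exactly. Their poses are not given: they have to be found in the camera images.
- timer: wind-up timer: low white plastic drum, 104 mm across, 46 mm high, about 0.3 kg, grey knob on top; loose on four rubber feet 34 mm from its axis. Origin: centre of its underside; z up along the knob's axis; -x is its front. Unpressed it spins along with its stiff knob; with 8 to 20 N of load on the knob its feet grip and only the knob turns. More than 25 N is too much
- timer_front (a point): middle of the small grey grille plate on the front of the timer's drum, 52 mm from its axis, 24 mm above the cabinet top
- knob_grip (a point): on the turning axis, 12 mm below the top and 22 mm above the foot of the knob's upright bar: 12 mm thick (y), 46 mm long (x), pointed end with white line at -x. 80.5 mm above the cabinet top when fully up, but the knob may sit anywhere in 4 mm of up-down play (slides under 1.5 N); only pushed right down does it bear, solidly, without give. Collar 34 mm across below the bar
- dial (a joint): angle of the knob in the timer, rad: 0 = pointed end towards the timer's front, growing clockwise seen from above; turns stiffly, 0.15 N m either way, and stays where left; hard stop at 1.6 (turning on against it twists the timer round). The long mark is at 0.7
- long_mark (a point): middle of the long raised black mark, 20 mm by 5 mm, on the timer's aluminium face and out over its rim, 36 mm from the axis, 49 mm above the cabinet top; the other marks are short thin ticks
- table: the cabinet's flat pine top, 1.14 m by 1.5 m, its upper surface at z = 0
- tray: bystander: steel tray 240 x 320 x 22 mm, origin under its centre
- milk_pan: bystander: small aluminium milk pan, 116 mm across, 70 mm high, long handle to its -x, standing in the tray; origin under its centre
- mugs: bystander: three blue plastic mugs nested together, 80 mm across, 140 mm high; origin under the centre
- jar: bystander: glass jar with a white screw cap, 72 mm across, 95 mm high, standing beside the timer; origin under its centre
- torch: bystander: dark steel torch lying along its x axis, 120 mm long, 38 mm high, beside the timer; origin under its middle
- key_bowl: bystander: white bowl, 124 mm across, 45 mm high; origin under its centre
- shoe_brush: bystander: shoe brush with wooden back, 160 x 50 x 44 mm; origin under its centre

How it is judged:
On the way, in this order (a step that is already met when the one before it is completed fails the run):
1. the knob is wound clockwise to its stop (dial above 1.52 rad) (value of joint dial above 1.52 rad), for 0.1 s.
2. the knob is turned back to the long mark (dial at 0.7, within 0.12 rad) (value of joint dial between 0.58 and 0.82 rad), for 0.3 s.
At the end, for the whole second after the job is handed in: The dial stands at 0.7 within 0.12 rad (pointed end at the long mark) after having been at its stop; the timer stands flat and at rest on the cabinet top, its axis and its front point each within 20 mm of where they started (all of step 2 and angle between timer's own z axis and vertical below 0.05 rad and height (world z) of timer below 0.004 m and linear speed of timer below 0.01 m/s and distance of each of timer_front, timer from where it was at the start of the episode below 0.02 m); the robot touches nothing.
It fails at once if the timer spins or is pushed away: its front point or its axis is more than 20 mm from where it started (distance of any of timer_front, timer from where it was at the start of the episode above 0.02 m).
It fails at once if the timer is pressed onto the cabinet top with more than 30 N (contact force between timer and table above 30 N).
It fails at once if the timer is tipped by more than 0.2 rad (angle between timer's own z axis and vertical above 0.2 rad).
It fails at once if a bystander is moved by more than 15 mm (distance of any of tray, milk_pan, mugs, jar, torch, key_bowl, shoe_brush from where it was at the start of the episode above 0.015 m).
It also fails if it takes over 58 s, if anything falls off the work surface, if the arm or the gripper's body presses on something with over 40 N, if the wrist force passes 120 N, or if a joint passes its speed limit or range.

## Working session

There is one attempt and no reset: what is moved stays moved. The work goes in short steps, Python scripts to look and compute and a tool call to move; the robot and the scene stay as the last step left them, time stands still between calls to the robot, and variables do not carry over. Pictures are saved under pics/ and viewed, about 8 in all and at most 12, crops included, and the job is handed in when it is done.

Besides the shell and the picture viewer there is one more tool, called in YAML: its name, and indented under it one key for each argument. apply_moves: Moves the arm, as the interface text tells. Scaled input: -1 to 1 covers 0.03 m each way for a shift and 0.15 rad each way for a turn. Its arguments: {"type":"object","properties":{"commands":{"type":"array"},"jaw":{"type":"number"},"newtons":{"type":"number"}},"required":["commands"]}

```bash
mkdir -p pics; cat > h.py <<'E'
import numpy as np, cv2
from scipy.spatial.transform import Rotation as R
from rig import manip
def T():
    s=manip.get_state(); w,x,y,z=s["ee_rot"]; M=np.eye(4)
    M[:3,:3]=R.from_quat([x,y,z,w]).as_matrix(); M[:3,3]=s["position"]; return M
def snap(name,out):
    P=T(); d=manip.get_image(name); E=np.array(d["extrinsics"]) if name!="wrist" else P@np.array(d["mount"])
    cv2.imwrite(f"pics/{out}.png",np.array(d["frame"])[:,:,::-1])
    np.savez(f"pics/{out}.npz",E=E,k=[d["fx"],d["fy"],d["cx"],d["cy"],d["k1"]])
def pix(out,u,v,z):
    f=np.load(f"pics/{out}.npz"); fx,fy,cx,cy,k=f["k"]; E=f["E"]
    a=np.array([(u-cx)/fx,(v-cy)/fy]); b=a.copy()
    for _ in range(30): b=a/(1+k*(b@b))
    d=E[:3,:3]@[b[0],-b[1],-1]; o=E[:3,3]
    return o+d*(z-o[2])/d[2]
def proj(out,p):
    f=np.load(f"pics/{out}.npz"); fx,fy,cx,cy,k=f["k"]; E=f["E"]
    c=E[:3,:3].T@(np.array(p)-E[:3,3]); b=np.array([c[0],-c[1]])/-c[2]; b=b*(1+k*(b@b))
    return np.array([fx*b[0]+cx,fy*b[1]+cy])
E
python3 - <<'E'
from h import *
snap("top","top0"); snap("scene","sc0"); snap("wrist","wr0")
a=[cv2.imread(f"pics/{n}.png") for n in("top0","sc0","wr0")]
for n in("top0","sc0"): f=np.load(f"pics/{n}.npz"); print(f["E"].round(3),f["k"])
s=manip.get_state(); print(s); print(T().round(3))
E
```

```text
[[-0.003  0.989 -0.151  0.386]
 [-1.    -0.002  0.011  0.027]
 [ 0.011  0.151  0.989  1.575]
 [ 0.     0.     0.     1.   ]] [ 5.86643990e+02  5.86643990e+02  3.22413228e+02  2.38899385e+02
 -3.87522187e-02]
[[-0.204 -0.637  0.743  1.649]
 [ 0.979 -0.131  0.156  0.242]
 [-0.002  0.759  0.651  1.011]
 [ 0.     0.     0.     1.   ]] [ 5.54731066e+02  5.54731066e+02  3.15667387e+02  2.39525855e+02
 -1.29937894e-01]
{'clock': 0.15, 'qpos': array([-1.42001698e+00,  2.76470401e-01,  1.50582444e+00,  1.15728292e-05,
        1.36070503e+00, -1.20992555e-01]), 'qd': array([ 0.00071525, -0.00098144, -0.00450758,  0.00039991, -0.00019013,
        0.00092118]), 'effort': array([ 1.64161320e-03, -4.17142510e+01, -2.46032882e+01, -2.08112997e-04,
        7.73761509e-03,  1.67278394e-06]), 'position': array([ 0.15429699, -0.55351166,  0.23063376]), 'ee_rot': array([-4.94123640e-04,  7.96377978e-01, -6.04798827e-01, -5.00941662e-04]), 'contact_force': array([ 0.333566  , -0.45914423, -0.83206804]), 'moment': array([ 0.00123934, -0.01286536, -0.03185606]), 'width': 0.0850371587687774}
[[ 0.268 -0.963 -0.     0.154]
 [-0.963 -0.268  0.001 -0.554]
 [-0.001 -0.    -1.     0.231]
 [ 0.     0.     0.     1.   ]]
```

View pics/top0.png

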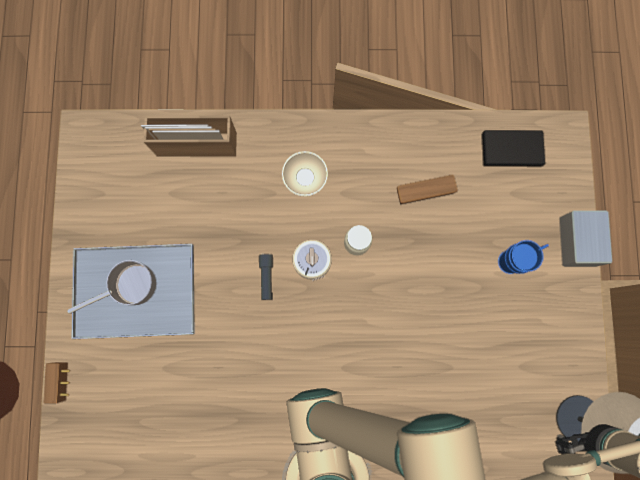

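The timer is at about (312,259) in the top view, between the torch (266,276) and the jar (358,240).

```bash
python3 - <<'E'
from h import *
a=cv2.imread("pics/top0.png")[229:289,277:377]; cv2.imwrite("pics/c0.png",cv2.resize(a,None,fx=8,fy=8,interpolation=cv2.INTER_CUBIC))
print(pix("top0",312,259,.046),pix("top0",358,239,.095),pix("top0",266,276,.038))
E
```

```text
[0.56566111 0.03764894 0.046     ] [ 0.61105853 -0.08020049  0.095     ] [0.52194584 0.15843203 0.038     ]
```

View pics/c0.png

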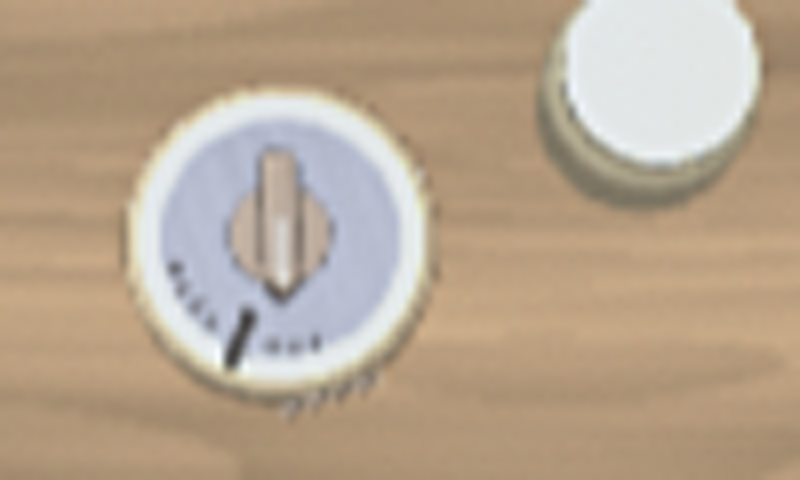

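```bash
python3 - <<'E'
from h import *
g=lambda x,y,z: pix("top0",277+(x+.5)/8-.5,229+(y+.5)/8-.5,z)
c=g(280,235,.046); print("c",c)
for n,p in dict(front=g(333,395,.024),mark=g(240,338,.049),tip=g(283,298,.0905),tail=g(279,152,.0905)).items():
    d=p-c; print(n,p.round(4),np.hypot(*d[:2]).round(4),np.arctan2(d[1],d[0]).round(3))
f=g(283,298,.0905)-g(279,152,.0905); print("bar",np.hypot(*f[:2]),np.arctan2(f[1],f[0]))
E
```

```text
c [0.56846861 0.03879449 0.046     ]
front [0.5177 0.0215 0.024 ] 0.0536 -2.812
mark [0.5343 0.0518 0.049 ] 0.0366 2.777
tip [0.543  0.0375 0.0905] 0.0255 -3.091
tail [0.5898 0.0388 0.0905] 0.0214 -0.002
bar 0.04684174300447484 -3.115049543581637
```

apply_moves:
  commands: [-0.765,-0.925,0,0,0,0,-0.765,-0.925,0,0,0,0,-0.765,-0.925,0,0,0,0,-0.765,-0.925,0,0,0,0,-0.765,-0.925,0,0,0,0,-0.765,-0.925,0,0,0,0,-0.765,-0.925,0,0,0,0,-0.765,-0.925,0,0,0,0,-0.765,-0.925,0,0,0,0,-0.765,-0.925,0,0,0,0,-0.765,-0.925,0,0,0,0,-0.765,-0.925,0,0,0,0,-0.765,-0.925,0,0,0,0,-0.765,-0.925,0,0,0,0,-0.765,-0.925,0,0,0,0,-0.765,-0.925,0,0,0,0,-0.765,-0.925,0,0,0,0,-0.765,-0.925,0,0,0,0,-0.765,-0.925,0,0,0,0,-0.765,-0.925,0,0,0,0]

```text
clock: 2.15
position: [0.5662, 0.0386, 0.231]
ee_rot: [0.0, 0.796, -0.605, -0.0]
contact_force: [0.6, 0.5, 0.4]
width: 0.0856
```

apply_moves:
  commands: [0,0,0,0,0,-0.966,0,0,0,0,0,-0.966,0,0,0,0,0,-0.966,0,0,0,0,0,-0.966,0,0,0,0,0,-0.966,0,0,0,0,0,-0.966,0,0,0,0,0,-0.966,0,0,0,0,0,-0.966,0,0,0,0,0,-0.966,0,0,0,0,0,-0.966,0,0,0,0,0,-0.966,0,0,0,0,0,-0.966,0,0,0,0,0,-0.966,0,0,0,0,0,-0.966,0,0,0,0,0,-0.966,0,0,0,0,0,-0.966,0,0,0,0,0,-0.966,0,0,0,0,0,-0.966,0,0,0,0,0,-0.966,0,0,0,0,0,-0.966]
  jaw: 0.1

```text
clock: 4.15
position: [0.5655, 0.0372, 0.2309]
ee_rot: [-0.0, 0.695, 0.719, -0.0]
contact_force: [-0.0, -0.2, 0.4]
width: 0.0467
```

```bash
python3 - <<'E'
from h import *
snap("wrist","w1"); s=manip.get_state(); print(s["qpos"],s["position"],s["contact_force"],s["moment"],s["width"]); M=T();print(np.arctan2(M[1,0],M[0,0]))
E
```

```text
[-5.69514258e-02  2.64171382e-01  1.52262977e+00 -6.35705981e-05
  1.35556825e+00 -1.66545856e+00] [0.56554334 0.03724666 0.23090497] [ 0.13044824  0.96696955 -0.33323774] [ 0.02077427 -0.02584551  0.00915034] 0.04704323868639709
1.6085207298035937
```

View pics/w1.png

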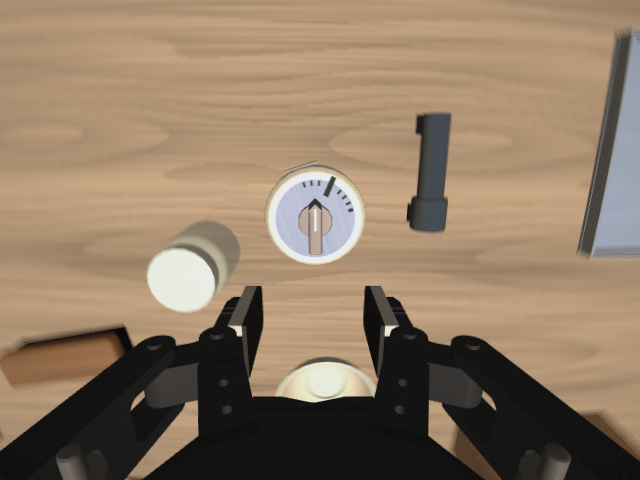

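The wrist view shows the timer rim centred near (315,215), the bar from tip (315,200) to tail (315,254), the long mark at (330,186) and the grille at (300,166).

```bash
python3 - <<'E'
from h import *
a=cv2.imread("pics/w1.png")[155:275,235:395]; cv2.imwrite("pics/c1.png",cv2.resize(a,None,fx=5,fy=5,interpolation=cv2.INTER_CUBIC))
c=pix("w1",315,215,.046);print(c)
E
```

```text
[0.5645877  0.03885941 0.046     ]
```

View pics/c1.png

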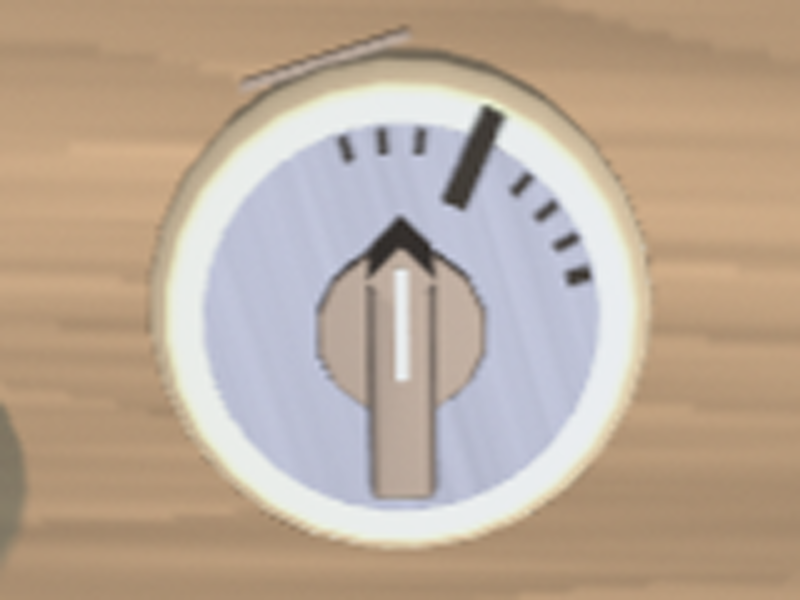

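```bash
python3 - <<'E'
from h import *
g=lambda x,y,z: pix("w1",235+(x+.5)/5-.5,155+(y+.5)/5-.5,z)
c=g(402,314,.046); print("rim",c)
print("collar",g(400,333,.057))
t,b=g(400,217,.0905),g(404,497,.0905); d=t-b; print("bar",(t+b)/2,np.hypot(*d[:2]),np.arctan2(d[1],d[0]))
for n,p in dict(front=g(325,60,.024),mark=g(475,157,.049)).items():
    d=p-c; print(n,p.round(4),np.hypot(*d[:2]).round(4),np.arctan2(d[1],d[0]).round(3))
M=T(); print("tool delta",(M[:3,:3].T@(c-M[:3,3])))
E
```

```text
rim [0.56704625 0.03894604 0.046     ]
collar [0.56832745 0.0385415  0.057     ]
bar [0.56517372 0.03864472 0.0905    ] 0.05050361272942858 -3.092503590886228
front [0.5192 0.0216 0.024 ] 0.0509 -2.793
mark [0.5348 0.0519 0.049 ] 0.0348 2.759
tool delta [0.00163934 0.00171    0.18490371]
```

apply_moves:
  commands: [0.05,0.057,0,0,0,0,0,0,0.7,0,0,0,0,0,0.7,0,0,0,0,0,0.7,0,0,0,0,0,0.7,0,0,0,0,0,0.7,0,0,0,0,0,0.7,0,0,0,0,0,0.7,0,0,0,0,0,0.5,0,0,0,0,0,0.23,0,0,0,0,0,0,0,0,0,0,0,0,0,0,0]

```text
clock: 5.4
position: [0.5681, 0.0388, 0.0629]
ee_rot: [0.0, 0.697, 0.717, 0.0]
contact_force: [-0.2, -0.2, 0.5]
width: 0.0468
```

```bash
python3 - <<'E'
from h import *
snap("wrist","w2"); s=manip.get_state(); print(s["position"],s["contact_force"],s["moment"],s["width"])
E
```

```text
[0.5682608  0.03874685 0.06319345] [-0.72768847  1.46510665  0.37045361] [ 0.03356067  0.0275687  -0.04211041] 0.04698575822950611
```

View pics/w2.png

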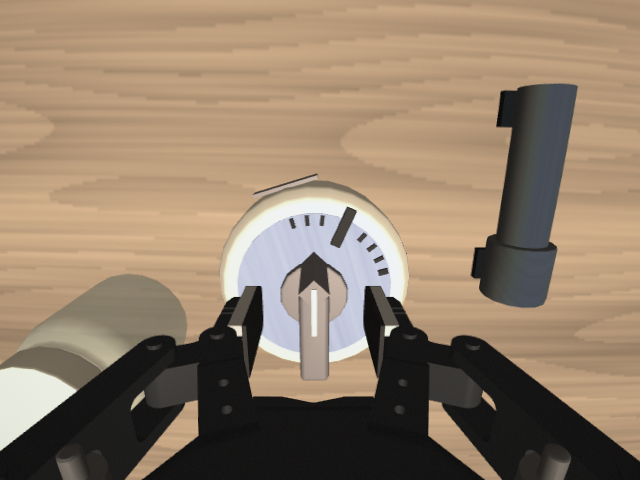

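The bar (x≈314) is centred between the pads (262 and 365), so I'll close the gripper.

apply_moves:
  commands: [0,0,0,0,0,0,0,0,0,0,0,0,0,0,0,0,0,0,0,0,0,0,0,0,0,0,0,0,0,0,0,0,0,0,0,0,0,0,0,0,0,0,0,0,0,0,0,0]
  jaw: -1
  newtons: 60

```text
clock: 6.25
position: [0.5678, 0.0388, 0.0625]
ee_rot: [0.0, 0.697, 0.717, 0.0]
contact_force: [0.8, 0.8, 1.4]
width: 0.0109
```

apply_moves:
  commands: [0,0,0.03,0,0,0,0,0,0.03,0,0,0,0,0,0,0,0,0]

```text
clock: 6.55
position: [0.5678, 0.0388, 0.0619]
ee_rot: [0.0, 0.697, 0.717, 0.0]
contact_force: [-1.0, 1.4, 9.2]
width: 0.0107
```

apply_moves:
  commands: [0,0,0.02,0,0,0,0,0,0,0,0,0,0,0,0,0,0,0]

```text
clock: 6.85
position: [0.5679, 0.0388, 0.0619]
ee_rot: [0.001, 0.697, 0.717, 0.0]
contact_force: [-3.4, 0.8, 12.7]
width: 0.0106
```

```bash
python3 - <<'E'
from h import *
s=manip.get_state(); print(s["position"],s["contact_force"],s["moment"],s["width"])
E
```

```text
[0.56786955 0.03875496 0.06188864] [-3.40135923  0.83734402 12.72644203] [ 0.08621646  0.37151755 -0.05436885] 0.010623763744154115
```

apply_moves:
  commands: [0,0,0.01,0,0,0.2,0,0,0,0,0,0.3,0,0,0,0,0,0.3,0,0,0,0,0,0.3,0,0,0,0,0,0.3]

```text
clock: 7.35
position: [0.5679, 0.039, 0.0619]
ee_rot: [0.001, 0.769, 0.64, 0.001]
contact_force: [-2.2, 1.2, 13.8]
width: 0.0109
```

```bash
cat > st.py <<'E'
from h import *
s=manip.get_state(); M=T(); y=np.arctan2(M[1,0],M[0,0]); print(s["clock"],s["position"].round(4),s["contact_force"].round(1),s["moment"].round(3),"yaw",y.round(3),"dial",(-2.80-(y+1.571-2*np.pi)).round(3),s["qpos"][5].round(2))
E
python3 st.py
```

```text
7.35 [0.5679 0.039  0.0619] [-2.2  1.2 13.8] [0.201 0.476 0.191] yaw 1.388 dial 0.524 -1.44
```

apply_moves:
  commands: [0,0,0,0,0,0.4,0,0,0,0,0,0.4,0,0,0,0,0,0.4,0,0,0,0,0,0.4,0,0,0,0,0,0.4,0,0,0,0,0,0.4,0,0,0,0,0,0]

```text
clock: 8.05
position: [0.568, 0.0393, 0.0619]
ee_rot: [0.0, 0.871, 0.492, 0.001]
contact_force: [-1.4, 1.7, 14.8]
width: 0.0113
```

```bash
python3 st.py; python3 -c "
from h import *
snap('wrist','w3')"
```

```text
8.05 [0.568  0.0393 0.0619] [-1.4  1.7 14.8] [ 0.306  0.458 -0.019] yaw 1.028 dial 0.884 -1.08
```

View pics/w3.png

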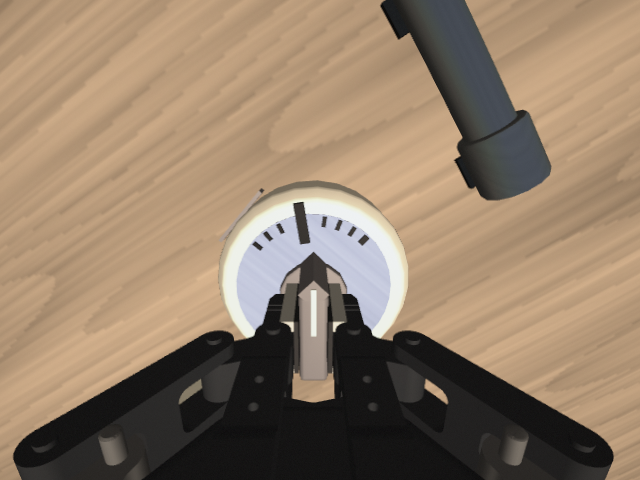

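The timer holds and only the knob turns: the tip at (314,254) is now just past the long mark at (301,222). I'll check the mark's bearing and go on.

```bash
python3 -c "
from h import *
c=np.array([.5675,.0388,0])
for n,p in (('w3',pix('w3',301,222.5,.049)),('w2',pix('w2',343,227,.049))):
  d=p-c;print(n,p.round(4),np.hypot(*d[:2]),np.arctan2(d[1],d[0]))"
```

```text
w3 [0.5348 0.0522 0.049 ] 0.035287066426753305 2.7531267699495543
w2 [0.5349 0.0521 0.049 ] 0.0351948270789298 2.7541793539113737
```

apply_moves:
  commands: [0,0,0,0,0,0.4,0,0,0,0,0,0.4,0,0,0,0,0,0.4,0,0,0,0,0,0.4,0,0,0,0,0,0.4,0,0,0,0,0,0.4,0,0,0,0,0,0.4,0,0,0,0,0,0.4,0,0,0,0,0,0.4,0,0,0,0,0,0]

```text
clock: 9.1
position: [0.5684, 0.0398, 0.0619]
ee_rot: [-0.0, 0.97, 0.242, 0.002]
contact_force: [-0.4, 1.9, 13.9]
width: 0.0106
```

```bash
python3 st.py
```

```text
9.1 [0.5684 0.0398 0.0619] [-0.4  1.9 13.9] [ 0.517  0.316 -0.003] yaw 0.488 dial 1.424 -0.54
```

apply_moves:
  commands: [0,0,0,0,0,0.25,0,0,0,0,0,0.25,0,0,0,0,0,0.25,0,0,0,0,0,0.25]

```text
clock: 9.5
position: [0.5686, 0.0398, 0.0619]
ee_rot: [-0.001, 0.986, 0.168, 0.002]
contact_force: [-0.9, 3.7, 12.5]
width: 0.0109
```

```bash
python3 st.py
```

```text
9.5 [0.5686 0.0398 0.0619] [-0.9  3.7 12.5] [0.65  0.297 0.168] yaw 0.338 dial 1.575 -0.39
```

apply_moves:
  commands: [0,0,0,0,0,0.25,0,0,0,0,0,0.25]

```text
clock: 9.7
position: [0.5686, 0.0397, 0.0619]
ee_rot: [-0.0, 0.991, 0.131, 0.002]
contact_force: [-0.9, 2.6, 12.0]
width: 0.0111
```

```bash
python3 st.py;  python3 -c "
from h import *
snap('wrist','w4')"
```

```text
9.7 [0.5686 0.0397 0.0619] [-0.9  2.6 12. ] [0.386 0.219 0.253] yaw 0.263 dial 1.649 -0.32
```

View pics/w4.png

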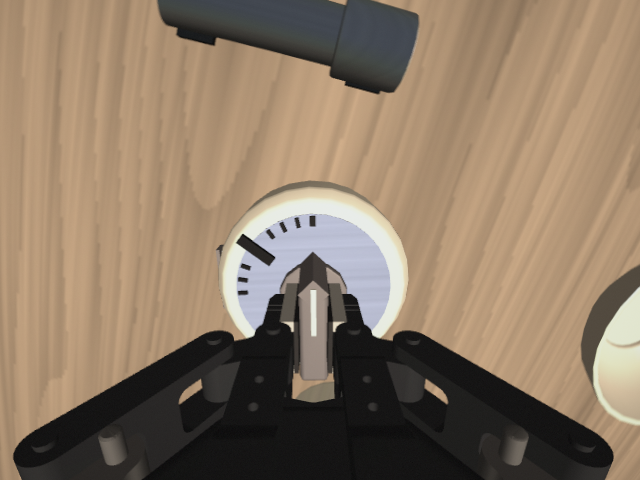

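```bash
python3 -c "
from h import *
c=np.array([.5675,.0388,0])
p=pix('w4',255.5,249.5,.049);d=p-c;b=np.arctan2(d[1],d[0]);M=T();y=np.arctan2(M[1,0],M[0,0]);print(p.round(4),np.hypot(*d[:2]),b,'dial',b+.7-(y+1.571),y)"
```

```text
[0.5355 0.0527 0.049 ] 0.03484209639533095 2.732286857933553 dial 1.5995266437094986 0.2617602142240546
```

apply_moves:
  commands: [0,0,0.01,0,0,0.1,0,0,0,0,0,0.05,0,0,0,0,0,0]

```text
clock: 10.05
position: [0.5688, 0.0395, 0.0619]
ee_rot: [-0.0, 0.993, 0.121, 0.002]
contact_force: [-0.7, 1.8, 14.8]
width: 0.0109
```

apply_moves:
  commands: [0,0,0,0,0,-0.4,0,0,0,0,0,-0.4,0,0,0,0,0,-0.4,0,0,0,0,0,-0.4,0,0,0,0,0,-0.4,0,0,0,0,0,-0.4]

```text
clock: 10.65
position: [0.5685, 0.0393, 0.0619]
ee_rot: [0.0, 0.955, 0.297, 0.002]
contact_force: [-2.5, 1.9, 14.3]
width: 0.0114
```

```bash
python3 st.py
```

```text
10.65 [0.5685 0.0393 0.0619] [-2.5  1.9 14.3] [ 0.276  0.429 -0.132] yaw 0.603 dial 1.309 -0.66
```

apply_moves:
  commands: [0,0,0,0,0,-0.4,0,0,0,0,0,-0.4,0,0,0,0,0,-0.4,0,0,0,0,0,-0.4,0,0,0,0,0,-0.4,0,0,0,0,0,-0.4,0,0,0,0,0,-0.4,0,0,0,0,0,-0.4,0,0,0,0,0,-0.4,0,0,0,0,0,0]

```text
clock: 11.65
position: [0.5681, 0.0388, 0.0619]
ee_rot: [0.001, 0.841, 0.541, 0.001]
contact_force: [-2.2, 0.9, 15.5]
width: 0.0107
```

```bash
python3 st.py;  python3 -c "
from h import *
snap('wrist','w5')"
```

```text
11.65 [0.5681 0.0388 0.0619] [-2.2  0.9 15.5] [ 0.143  0.468 -0.007] yaw 1.143 dial 0.77 -1.2
```

View pics/w5.png

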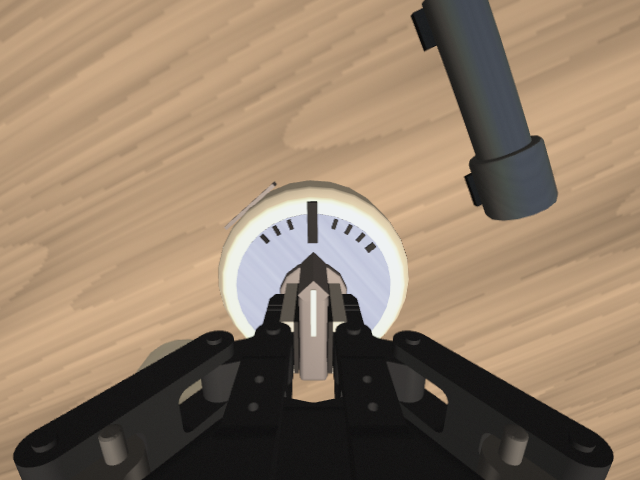

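The tip (314,254) lines up with the long mark (312,222). I'll hold briefly, ease the load and open.

apply_moves:
  commands: [0,0,0,0,0,0,0,0,0,0,0,0,0,0,0,0,0,0,0,0,-0.02,0,0,0,0,0,-0.02,0,0,0,0,0,-0.02,0,0,0,0,0,0,0,0,0]

```text
clock: 12.4
position: [0.5681, 0.0388, 0.062]
ee_rot: [0.0, 0.841, 0.54, 0.001]
contact_force: [0.7, 0.4, 7.0]
width: 0.011
```

apply_moves:
  commands: [0,0,0,0,0,0,0,0,0,0,0,0,0,0,0,0,0,0,0,0,0,0,0,0,0,0,0,0,0,0,0,0,0,0,0,0,0,0,0,0,0,0,0,0,0,0,0,0]
  jaw: 0

```text
clock: 13.2
position: [0.5674, 0.0387, 0.0612]
ee_rot: [0.0, 0.841, 0.54, -0.0]
contact_force: [-0.3, -0.2, -0.1]
width: 0.0423
```

apply_moves:
  commands: [0,0,-0.2,0,0,0,0,0,-0.4,0,0,0,0,0,-0.6,0,0,0,0,0,-0.7,0,0,0,0,0,-0.7,0,0,0,0,0,-0.7,0,0,0,0,0,-0.7,0,0,0,0,0,0,0,0,0,0,0,0,0,0,0]

```text
clock: 14.1
position: [0.5676, 0.0388, 0.1821]
ee_rot: [0.001, 0.841, 0.54, 0.001]
contact_force: [-0.2, 0.4, 0.5]
width: 0.0427
```

```bash
python3 st.py;  python3 -c "
from h import *
snap('wrist','w6')
a=cv2.imread('pics/w6.png')[150:300,215:415]; cv2.imwrite('pics/c6.png',cv2.resize(a,None,fx=4,fy=4,interpolation=cv2.INTER_CUBIC))"
```

```text
14.1 [0.5676 0.0388 0.1821] [-0.2  0.4  0.5] [ 0.011 -0.02   0.022] yaw 1.142 dial 0.771 -1.2
```

View pics/c6.png

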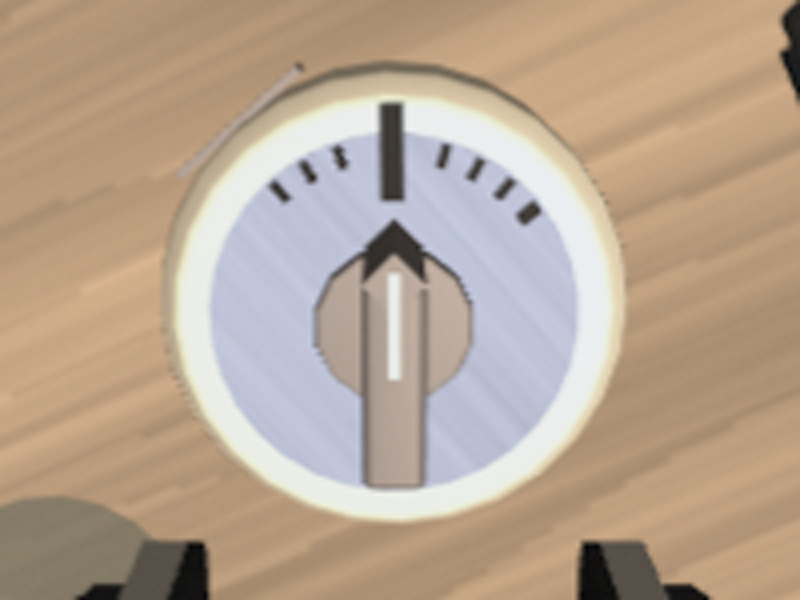

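After release the tip still points at the long mark, with the gripper clear. I'll do a last position check and hand in.

```bash
python3 -c "
from h import *
g=lambda x,y,z: pix('w6',215+(x+.5)/4-.5,150+(y+.5)/4-.5,z)
c=g(400,308,.046);t,b=g(394,222,.0905),g(394,487,.0905);d=t-b;m=g(392,152,.049)-c
print(c,g(240,120,.024),'bar',np.arctan2(d[1],d[0]),'mark',np.arctan2(m[1],m[0]))
print(manip.sign_off())"
```

```text
[0.56722574 0.04011381 0.046     ] [0.51815998 0.02339326 0.024     ] bar 2.7117968806507764 mark 2.7619612133969973
the job is handed in; nothing more can be done
None
```

The timer is set: I wound the knob clockwise to its stop, turned it back to the long mark, let go and handed the job in. The clock read about 14 s of the 58 s allowed. The hand-in gives no verdict, so the results below are my own checks.

- **Pressing:** the force readings while turning stayed between about 12 and 15.5 N.
- **Stop:** the wrist camera put the dial at about 1.60 rad when I reached it. The turning moment rose to about 0.25 N m, and I nudged it about 0.02 rad further to be sure.
- **Final dial:** the last picture shows the pointed end on the long mark. Bar and mark bearings were 2.71 and 2.76 rad, so the dial is about 0.75, within the 0.58–0.82 band. A cruder estimate from the tool angle, using a rougher front bearing, gave 0.77, also inside the band.
- **Timer position:** its axis and front point each measured within about 2 mm of where they started.
- **Clearance:** the gripper is about 12 cm above where it gripped, and the force reads near zero. I saw no contact with other objects, but I did not measure their positions again at the end.

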